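# Index the tablet stand one stop round

### The arm

A 6-joint arm with a two-finger parallel gripper is mounted at the origin on the work surface. World frame = base frame: x ahead of the robot, y to its left, z up, the work surface at z = 0. Lengths are in mm, angles in rad, forces in N, time in s.
With the tool pointing down it reaches from about 350 to 875 mm from the base axis. Payload 4.2 kg.
Tool frame: the origin (TCP) lies between the finger pads; the fingertips stand 17 mm ahead of it and the grasp point (between the pads) lies 2 mm behind it; z points along the fingers, y is the line along which they close (so a half turn about z gives the same grasp; the last joint's range is limited). The gripper opens to 85 mm and grips with 20 to 120 N. Pads are 22 mm wide; open, the fingers measure 114 mm over their backs; the gripper's body (76 mm by 85 mm) begins 54 mm behind the grasp point. The pads swing forward as they close: fully open they stand 13 mm farther back than shut.
Start: joints at [-0.972, 0.385, 0.008, 0, -1.194, -0.259], TCP at [208.326, -589.236, 248.312] pointing down, gripper open.
Joint ranges: [-3.14, 3.14], [-1.21, 2.06], [-1.07, 1.41], [-3.16, 2.05], [-2.99, -0.16], [-3.1, 3.1]. Speed limits (rad/s): [2.79, 2.79, 3.14, 3.14, 3.14, 3.14].

### API

Orientations are given as a unit quaternion [x, y, z, w].
In Python, from bench import arm, get_image, get_calibration gives the robot as it stands (arm), with the cameras as plain functions.
- The arm moves only by the tool jog_arm, called after "Request:" as a command line: name --argument value ..., lists and objects as JSON in quotes. Schema: {"type":"object","properties":{"ticks":{"type":"array","items":{"type":"array","items":{"type":"array","items":{"type":"number"},"minItems":6,"maxItems":6},"minItems":1,"maxItems":10},"minItems":1,"maxItems":1},"jaw":{"type":"number"},"only":{"type":"string"},"quiet":{"type":"boolean"},"lines":{"type":"string"}},"required":["ticks"],"additionalProperties":false}. ticks is a list that holds a single list of rows (three levels of brackets), with 1 to 10 rows, each of 6 numbers: dx, dy, dz in shares of 1 m (1.0 is 1 m), then a rotation vector rx, ry, rz in a scale on which 1.0 is 180 degrees; each row is the pose to reach, as a shift and turn from the pose commanded when the call began, along the tool's axes at that moment; what a row does not reach only later rows make up. A row lasts 1/10 s, in which the tool goes at most 50 mm and 0.15 rad, less where a joint would pass 70% of its speed; a pose out of reach is approached as far as the arm can. jaw is the finger opening in mm, set as the call begins (left out keeps the last). The fingers move at their own pace and stop on an object; the grip force is fixed at half the most. Time passes only in rows, so rows that do not move let the fingers close. The tool returns the time, the measured TCP pose, the force, the opening and the grip force at its end. only (a regular expression) keeps the lines of the reply that match it, lines (a string "A,B") keeps lines A to B, and quiet returns only ok. A shift or turn number past 1, either way, is cut back to 1. Input that does not fit is refused with a message, and nothing moves.
- arm.read_state(): the state, without advancing time (a new reading comes with each control period).
- get_image(name): name is "side" or "top" or "wrist"; returns the picture (400x640x3 uint8, blue, green, red); there is no depth.
- get_calibration(name): a dict with "K" (3x3 intrinsics, pixels), "D" ([k1, k2, p1, p2, k3] as OpenCV has them; the pictures are not rectified), "rvec" (rotation vector, rad) and "tvec" (3), from world to camera coordinates, as OpenCV has them. Camera axes: x right, y down, z forward; pixel columns grow to the right and rows downward; lengths in mm; the calibration is good to about 2 mm. A picture is of the moment at which its call begins: read the wrist's pose just before it. get_calibration takes no time and is no camera call; for the wrist camera it gives the pose at the moment of the call.
- arm.job_done(): hands the job in; it is judged then, once.
The state is a dict: "clock": time; "joints": joint angles; "joint_vel": joint speeds; "joint_efforts": joint torques, N m; "position": TCP position; "ee_rot": TCP orientation; "contact_force": force on the tool from outside, world axes, zero at the start; "wrist_torque": the same for the moment, N m; "gripper_width": finger opening in mm; "grasp_force": force on a finger pad.
Only numpy, scipy, OpenCV 4.12 (cv2) and the standard library are available. Lean on these libraries where they do the work, as an engineer would, in place of code of your own. Each camera call takes 0.05 s, during which the arm holds its last target. There are 200 camera calls.

### The job

Turn the tablet stand one stop towards the glass jar: pull up the spring plunger's knob, swing the turntable so that the knob moves to the jar's side, and let the pin snap fully home in the very next hole, which is hidden under the turntable and must be felt for. Let go of the stand, and leave everything else on the countertop standing where it is.

Things in the scene. Friction and masses are not known exactly. Their poses are not given: they have to be found in the camera images.
- stand_base: Round black foot of the tablet stand, 196 mm across and 34 mm high, fixed to the countertop. Origin: centre of its underside, on the vertical axis about which the turntable turns; z up, -x towards where the knob is at the start.
- turntable (a joint): Angle of the stand's turntable, rad: 0 at start, positive anticlockwise seen from above, limits +-1.36. At angle a the knob's axis stands at (-85 cos a, -85 sin a) mm in stand_base's frame. Turning takes 1.5 N at the knob, 3 N with the pin sliding; it stays where left. The pin starts in the hole at 0. On each side the next hole is at a hand-set stop between 0.44 and 0.68 rad from 0.
- disc_top (a point): Centre of the black turntable disc's top, 208 mm across, 46 mm above the counter. The holes are hidden beneath it. The next hole's exact place is unknown and differs by side; another hole, the wrong one, is 0.60 rad beyond it. Holes have 2 mm play each side of the pin. A leaning open tablet rest, up to 165 mm above the counter and 160 mm wide, stands on the half of the disc away from the knob.
- bushing_top (a point): Top centre of the plunger's upright steel bushing, 36 mm in diameter, 72 mm above the counter, fixed on the turntable below the knob, 85 mm from the turning axis.
- plunger (a joint): How far the plunger is pulled up, m: 0 home in a hole; 0.011 when the let-go pin rests on the flat surface between holes, over which it slides when the turntable is pushed by the knob; 0.017 at the upper stop. A spring pulls it down (5 N at 0, 9 N at the stop, plus 0.8 N weight). Free of the hole from 0.011 up; passing over a hole let go, it snaps down and locks the turntable.
- knob_grip (a point): Grip point on the upright axis of the plunger's aluminium knob, a plain cylinder 40 mm in diameter and 36 mm high that does not spin in the turntable. The point is 20 mm above the knob's underside, 16 mm below its top, 96 mm above the counter when home; it rises and swings with the knob. 25 mm or more is free around the knob.
- jar: Glass storage jar with a steel twist cap, 90 mm across, 131 mm tall, loose; origin at the centre of its underside. It stands on one side of the stand, the lunch tin on the other; seen in stand_base's frame, the sign of its y tells the side to turn to.
- tin: Stainless steel lunch tin with clip-lock lid, 104 x 156 x 60 mm high, loose; origin at the centre of its underside.
- pen_block: Wooden pen block, 70 x 110 x 75 mm, with pens up to 155 mm; loose, origin at the centre of its underside.
- mug: White mug, 82 mm across, 92 mm tall, loose; origin at the centre of its underside.
- pepper_mill: Dark wooden pepper mill, 56 mm across, 160 mm tall, loose; origin at the centre of its underside.
- tablet: Black tablet lying flat, 165 x 240 x 8 mm, loose; origin at the centre of its underside.

How it is judged:
By the outcome, as a careful person would: the job done as asked, in the order asked, and still so for the second after the job is handed in, with the robot touching nothing.
It also fails if it takes over 35 s, if anything falls off the work surface, if the arm or the gripper's body presses on something with over 40 N, if the wrist force passes 120 N, or if a joint passes its speed limit or range.

## Working session

There is one attempt and no reset: what is moved stays moved. The work goes in short steps, Python scripts to look and compute and a tool call to move; the robot and the scene stay as the last step left them, time stands still between calls to the robot, and variables do not carry over. Pictures are saved under pics/ and viewed, at most 10 in all, crops included, and the job is handed in when it is done.

```bash
ls; mkdir -p pics; python3 - <<'E'
from bench import arm, get_image, get_calibration
import cv2
s=arm.read_state();print(s)
for n in("top","side"):
    cv2.imwrite(f"pics/{n}0.png",get_image(n)); c=get_calibration(n);print(n,c)
E
```

```text
bench.py
pics
{'clock': 0.0, 'joints': array([-9.72397235e-01,  3.85521178e-01,  6.64242388e-03, -5.04492474e-04,
       -1.19397938e+00, -2.58583059e-01]), 'joint_vel': array([ 0.00030788,  0.00056827, -0.00146445,  0.00030123, -0.00065534,
        0.00029387]), 'joint_efforts': array([ 5.87542927e-04, -3.92287838e+01,  1.88400203e+01,  4.18596178e+00,
       -4.61930176e-03, -1.92305708e-05]), 'position': array([ 208.15446776, -588.74754198,  247.24856917]), 'ee_rot': array([-1.68999877e-01,  9.85615505e-01,  1.03511636e-03, -2.15081291e-04]), 'contact_force': array([-0.43472577,  0.6356035 ,  0.23599774]), 'wrist_torque': array([ 0.02623381,  0.02427471, -0.01419685]), 'grasp_force': 0.0, 'gripper_width': 85.50031362820617}
top {'K': array([[509.62273926,   0.        , 321.0561405 ],
       [  0.        , 509.62273926, 202.35270436],
       [  0.        ,   0.        ,   1.        ]]), 'D': array([-0.08852147,  0.        ,  0.        ,  0.        ,  0.        ]), 'rvec': array([ 2.08946674, -2.13915679,  0.22646198]), 'tvec': array([ -70.08314808,  583.21452129, 1503.80050685])}
side {'K': array([[484.4760506 ,   0.        , 324.96433483],
       [  0.        , 484.4760506 , 193.62559274],
       [  0.        ,   0.        ,   1.        ]]), 'D': array([-0.04687138,  0.        ,  0.        ,  0.        ,  0.        ]), 'rvec': array([ 0.88172757, -2.47289729,  1.14222886]), 'tvec': array([ 430.10465333,  333.76442312, 1226.97693892])}
```

View pics/top0.png

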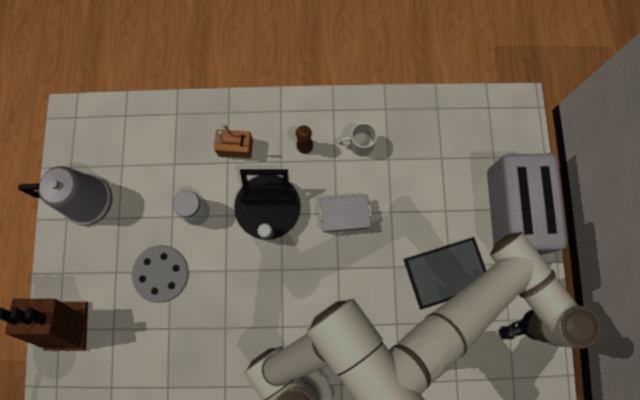

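View pics/side0.png

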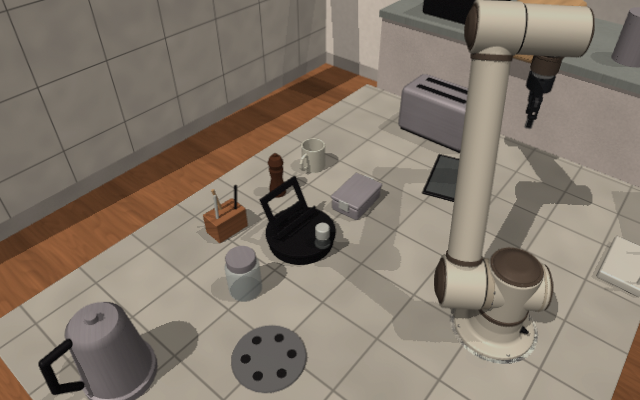

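The top view shows the stand's disc centred near (267,207), the knob at (265,231), the jar at (189,206) to the left and the tin at (345,213) to the right. The side view shows the knob at (322,230) and the jar at (242,270). I'll enlarge both.

```bash
python3 - <<'E'
import cv2
import numpy as np
a=cv2.imread("pics/top0.png")[160:250,160:360]
b=cv2.imread("pics/side0.png")[170:310,215:395]
cv2.imwrite("pics/c1.png",cv2.resize(a,None,fx=4,fy=4,interpolation=cv2.INTER_CUBIC))
cv2.imwrite("pics/c2.png",cv2.resize(b,None,fx=4,fy=4,interpolation=cv2.INTER_CUBIC))
E
```

```text
(no output)
```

View pics/c1.png

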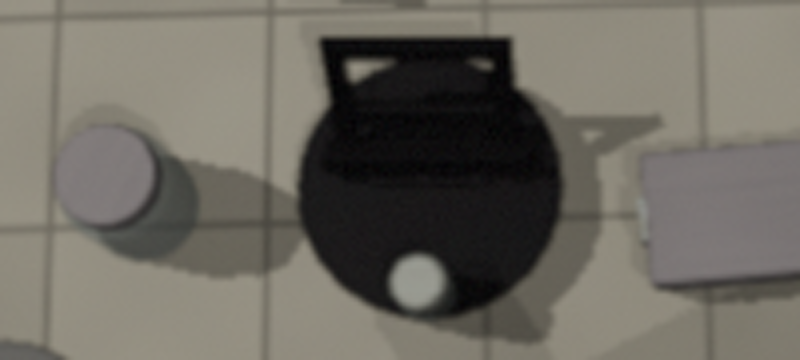

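View pics/c2.png

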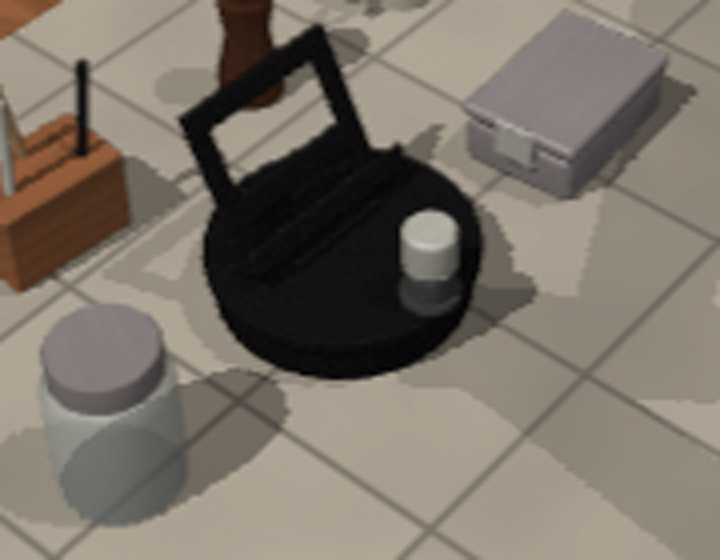

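The crops show the knob top centre at top-crop (418,281) and side-crop (430,226). The disc centre is at (430,190) and the jar lid at (106,176). The jar is on the left, which is +y.

```bash
cat > h.py <<'E'
import numpy as np, cv2
from bench import arm, get_image, get_calibration
from scipy.spatial.transform import Rotation as R
def ray(n,px):
    c=get_calibration(n); u=cv2.undistortPoints(np.array([[px]],float),c["K"],c["D"])[0,0]
    M=cv2.Rodrigues(c["rvec"])[0]; return -M.T@c["tvec"], M.T@np.r_[u,1]
def at(n,px,z):
    o,d=ray(n,px); return o+d*(z-o[2])/d[2]
def tool(p,q,v):  # world vector v in tool axes
    return R.from_quat(q).inv().apply(v)
E
python3 - <<'E'
from h import *
g=lambda x,y:(160+(x-1.5)/4,160+(y-1.5)/4)
k=at("top",g(418,281),112);d=at("top",g(430.5,190),46);j=at("top",g(106,176),131)
ks=at("side",(215+428.5/4,170+224.5/4),112)
print(k,ks,d,j, np.linalg.norm(k-d), k[:2]-d[:2])
s=arm.read_state();print(s["position"],R.from_quat(s["ee_rot"]).as_matrix().round(3))
E
```

```text
[491.91906821  85.80955167 112.        ] [493.20964312  88.5140547  112.        ] [573.31281392  83.01881688  46.        ] [572.01371799 314.06436573 131.        ] 104.82714362476035 [-81.3937457   2.7907348]
[ 208.16586972 -588.80591076  247.29581674] [[-0.943 -0.333 -0.001]
 [-0.333  0.943  0.002]
 [ 0.     0.002 -1.   ]]
```

The manual's scale: shifts go in shares of 1 m and turns go in shares of 180 degrees. Converting my numbers, 543 mm / 1000 = 0.543, -493 mm / 1000 = -0.493, 0.37 rad / 3.1416 = 0.1178.

Request:
jog_arm --ticks '[[[-0.493, 0.543, 0.02, 0, 0, 0.1178], [-0.493, 0.543, 0.02, 0, 0, 0.1178], [-0.493, 0.543, 0.02, 0, 0, 0.1178], [-0.493, 0.543, 0.02, 0, 0, 0.1178], [-0.493, 0.543, 0.02, 0, 0, 0.1178], [-0.493, 0.543, 0.02, 0, 0, 0.1178], [-0.493, 0.543, 0.02, 0, 0, 0.1178], [-0.493, 0.543, 0.02, 0, 0, 0.1178], [-0.493, 0.543, 0.02, 0, 0, 0.1178], [-0.493, 0.543, 0.02, 0, 0, 0.1178]]]' --jaw 62

```text
clock: 1.1
position: [400.6, -129.3, 234.8]
ee_rot: [0.015, 1.0, 0.0, 0.0]
contact_force: [1.2, -0.4, 0.5]
gripper_width: 61.9
grasp_force: 0.0
```

```bash
python3 - <<'E'
from h import *
s=arm.read_state();q=s["ee_rot"]
print(s["position"],tool(0,q,np.array([492.5,87,220])-s["position"]).round(1),R.from_quat(q).as_matrix().round(3))
E
```

```text
[ 400.64245244 -129.30481394  234.78028569] [-85.3 219.   14.8] [[-1.    0.03  0.  ]
 [ 0.03  1.    0.  ]
 [-0.    0.   -1.  ]]
```

To row units: 219 mm / 1000 = 0.219, -85 mm / 1000 = -0.085.

Request:
jog_arm --ticks '[[[-0.085, 0.219, 0.015, 0, 0, 0], [-0.085, 0.219, 0.015, 0, 0, 0], [-0.085, 0.219, 0.015, 0, 0, 0], [-0.085, 0.219, 0.015, 0, 0, 0], [-0.085, 0.219, 0.015, 0, 0, 0], [-0.085, 0.219, 0.015, 0, 0, 0], [-0.085, 0.219, 0.015, 0, 0, 0], [-0.085, 0.219, 0.015, 0, 0, 0]]]'

```text
clock: 1.9
position: [491.5, 84.3, 219.5]
ee_rot: [0.015, 1.0, -0.0, -0.0]
contact_force: [0.0, -0.8, 0.5]
gripper_width: 62.1
grasp_force: 0.0
```

```bash
python3 - <<'E'
from h import *
s=arm.read_state();print(s["position"],R.from_quat(s["ee_rot"]).as_matrix().round(3))
np.save("w.npy",np.array([0])); c=get_calibration("wrist"); im=get_image("wrist"); cv2.imwrite("pics/w1.png",im)
import pickle; pickle.dump(c,open("w1.pkl","wb"))
E
```

```text
[491.52945219  84.27075265 219.51701946] [[-1.     0.031 -0.001]
 [ 0.031  1.    -0.   ]
 [ 0.001 -0.    -1.   ]]
```

View pics/w1.png

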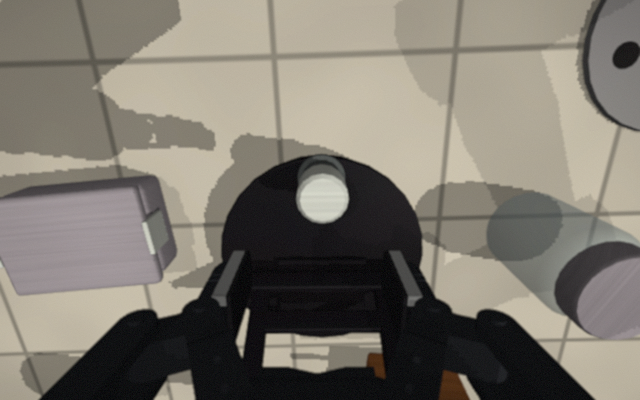

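The wrist view shows the knob top centred at about (322.5,200) midway between the fingers. The disc edges are at columns 222 and 421 around row 250, and the rest's lip is nearly level in the picture.

```bash
python3 - <<'E'
from h import *
k=at("wrist",(322.5,200),112)
l,r=at("wrist",(222,247),46),at("wrist",(421,247),46); b=at("wrist",(323,155.5),46)
s=arm.read_state();q=s["ee_rot"]
print(k,l,r,(l+r)/2,np.linalg.norm(l-r),b)
print(s["position"],tool(0,q,np.r_[k[:2],94]-s["position"]))
E
```

```text
[492.61618264  89.28214348 112.        ] [563.66507651 -13.26326528  46.        ] [570.31526132 188.27299958  46.        ] [566.99016892  87.50486715  46.        ] 201.6459546144065 [472.84955738  91.47281991  46.        ]
[491.59820079  84.02556255 219.74655917] [ -0.91466076   5.30722199 125.74522601]
```

To row units: 126 mm / 1000 = 0.126, 110 mm / 1000 = 0.11.

Request:
jog_arm --ticks '[[[-0.001, 0.004, 0.045, 0, 0, 0], [-0.001, 0.004, 0.085, 0, 0, 0], [-0.001, 0.004, 0.11, 0, 0, 0], [-0.001, 0.004, 0.122, 0, 0, 0], [-0.001, 0.004, 0.126, 0, 0, 0], [-0.001, 0.004, 0.126, 0, 0, 0]]]'

```text
clock: 2.55
position: [493.2, 88.2, 93.9]
ee_rot: [0.016, 1.0, -0.0, -0.0]
contact_force: [1.2, 0.3, 0.8]
gripper_width: 61.9
grasp_force: 0.0
```

Request:
jog_arm --ticks '[[[0, 0, 0, 0, 0, 0], [0, 0, 0, 0, 0, 0], [0, 0, 0, 0, 0, 0], [0, 0, 0, 0, 0, 0], [0, 0, 0, 0, 0, 0]]]' --jaw 36

```text
clock: 3.05
position: [493.9, 89.0, 95.3]
ee_rot: [0.015, 1.0, 0.0, 0.001]
contact_force: [-0.6, -1.2, 6.4]
gripper_width: 38.5
grasp_force: 60.2
```

To row units: -14 mm / 1000 = -0.014, -12 mm / 1000 = -0.012.

Request:
jog_arm --ticks '[[[0, 0, -0.004, 0, 0, 0], [0, 0, -0.008, 0, 0, 0], [0, 0, -0.012, 0, 0, 0], [0, 0, -0.014, 0, 0, 0], [0, 0, -0.014, 0, 0, 0], [0, 0, -0.014, 0, 0, 0]]]'

```text
clock: 3.65
position: [493.8, 89.0, 107.3]
ee_rot: [0.015, 1.0, 0.0, 0.001]
contact_force: [4.8, -1.9, -8.0]
gripper_width: 38.5
grasp_force: 61.1
```

To row units: -2 mm / 1000 = -0.002.

Request:
jog_arm --ticks '[[[0, 0, -0.002, 0, 0, 0], [0, 0, -0.002, 0, 0, 0], [0, 0, -0.002, 0, 0, 0]]]'

```text
clock: 3.95
position: [493.8, 89.0, 109.2]
ee_rot: [0.015, 1.0, 0.0, 0.001]
contact_force: [5.4, -3.4, -8.7]
gripper_width: 38.3
grasp_force: 61.2
```

Request:
jog_arm --ticks '[[[0, 0.0017, 0, 0, 0, 0.0064], [0, 0.0034, 0, 0, 0, 0.0127], [-0.0002, 0.0051, 0, 0, 0, 0.0191], [-0.0002, 0.0051, 0, 0, 0, 0.0191]]]'

```text
clock: 4.35
position: [494.1, 94.2, 109.1]
ee_rot: [0.046, 0.999, 0.0, 0.0]
contact_force: [5.7, -1.9, -9.2]
gripper_width: 38.7
grasp_force: 61.2
```

To row units: 21.9 mm / 1000 = 0.0219, -2.9 mm / 1000 = -0.0029, 0.26 rad / 3.1416 = 0.0828.

Request:
jog_arm --ticks '[[[-0.0002, 0.0051, 0, 0, 0, 0.0191], [-0.0006, 0.0102, 0, 0, 0, 0.0382], [-0.0014, 0.0152, 0, 0, 0, 0.0573], [-0.0024, 0.0202, 0, 0, 0, 0.0764], [-0.0029, 0.0219, 0, 0, 0, 0.0828], [-0.0029, 0.0219, 0, 0, 0, 0.0828]]]'

```text
clock: 4.95
position: [498.9, 115.4, 109.0]
ee_rot: [0.175, 0.985, -0.0, 0.0]
contact_force: [5.3, -3.4, -9.5]
gripper_width: 38.1
grasp_force: 61.3
```

Request:
jog_arm --ticks '[[[0, 0, 0, 0, 0, 0], [0, 0, 0, 0, 0, 0], [0, 0, 0, 0, 0, 0], [0, 0, 0, 0, 0, 0]]]' --jaw 46

```text
clock: 5.35
position: [498.5, 115.8, 110.2]
ee_rot: [0.174, 0.985, 0.0, 0.0]
contact_force: [-0.0, -0.2, 0.3]
gripper_width: 46.0
grasp_force: 0.0
```

Request:
jog_arm --ticks '[[[0, 0, 0.005, 0, 0, 0], [0, 0, 0.005, 0, 0, 0], [0, 0, 0.005, 0, 0, 0]]]'

```text
clock: 5.65
position: [498.3, 115.6, 104.6]
ee_rot: [0.174, 0.985, -0.0, -0.0]
contact_force: [0.6, 0.5, 0.1]
gripper_width: 45.7
grasp_force: 0.0
```

To row units: 6.8 mm / 1000 = 0.0068, 1.7 mm / 1000 = 0.0017, 0.08 rad / 3.1416 = 0.0255.

Request:
jog_arm --ticks '[[[0, 0.0017, 0, 0, 0, 0.0064], [0, 0.0034, 0, 0, 0, 0.0127], [-0.0002, 0.0051, 0, 0, 0, 0.0191], [-0.0003, 0.0068, 0, 0, 0, 0.0255], [-0.0003, 0.0068, 0, 0, 0, 0.0255]]]'

```text
clock: 6.15
position: [501.4, 122.4, 104.9]
ee_rot: [0.214, 0.977, 0.0, 0.0]
contact_force: [-0.6, 0.5, -0.5]
gripper_width: 45.6
grasp_force: 0.0
```

To row units: 3.4 mm / 1000 = 0.0034, 1.7 mm / 1000 = 0.0017, 0.04 rad / 3.1416 = 0.0127.

Request:
jog_arm --ticks '[[[0, 0.0017, 0, 0, 0, 0.0064], [0, 0.0034, 0, 0, 0, 0.0127]]]'

```text
clock: 6.35
position: [502.3, 124.4, 104.8]
ee_rot: [0.234, 0.972, -0.001, -0.0]
contact_force: [-0.5, -3.5, 0.2]
gripper_width: 46.2
grasp_force: 1.7
```

```bash
python3 - <<'E'
from h import *
a=get_image("wrist");b=get_image("side")[150:310,235:395]
cv2.imwrite("pics/w2.png",np.hstack([cv2.resize(a,(640,400))[150:400,160:480],cv2.resize(b,(250,250))]))
E
```

```text
(no output)
```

View pics/w2.png

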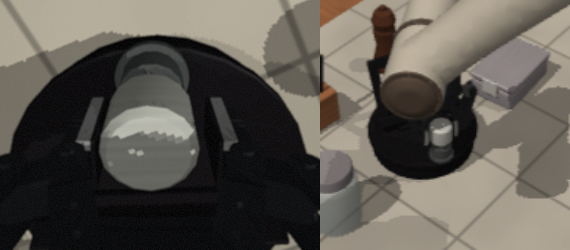

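The picture shows the trailing (left) pad touching the knob, and the knob is still raised with a gap above the bushing. The force is about 3.5 N, so the pin is sliding. I'll keep feeling in small steps.

To row units: 3.4 mm / 1000 = 0.0034, 1.7 mm / 1000 = 0.0017, 0.04 rad / 3.1416 = 0.0127.

Request:
jog_arm --ticks '[[[0, 0.0017, 0, 0, 0, 0.0064], [0, 0.0034, 0, 0, 0, 0.0127]]]'

```text
clock: 6.65
position: [503.9, 128.1, 104.6]
ee_rot: [0.253, 0.967, -0.0, -0.0]
contact_force: [0.4, -0.7, -0.8]
gripper_width: 46.3
grasp_force: 0.6
```

To row units: 3.4 mm / 1000 = 0.0034, 1.7 mm / 1000 = 0.0017, 0.04 rad / 3.1416 = 0.0127.

Request:
jog_arm --ticks '[[[0, 0.0017, 0, 0, 0, 0.0064], [0, 0.0034, 0, 0, 0, 0.0127]]]'

```text
clock: 6.85
position: [506.0, 131.4, 104.9]
ee_rot: [0.272, 0.962, 0.0, 0.0]
contact_force: [0.6, -0.4, 0.9]
gripper_width: 46.2
grasp_force: 0.7
```

To row units: 3.4 mm / 1000 = 0.0034, 1.7 mm / 1000 = 0.0017, 0.04 rad / 3.1416 = 0.0127.

Request:
jog_arm --ticks '[[[0, 0.0017, 0, 0, 0, 0.0064], [0, 0.0034, 0, 0, 0, 0.0127]]]'

```text
clock: 7.05
position: [507.6, 134.0, 104.8]
ee_rot: [0.292, 0.957, -0.0, 0.0]
contact_force: [-0.3, -1.9, -0.6]
gripper_width: 46.0
grasp_force: 0.7
```

To row units: 1.7 mm / 1000 = 0.0017, 0.02 rad / 3.1416 = 0.0064.

Request:
jog_arm --ticks '[[[0, 0.0017, 0, 0, 0, 0.0064]]]'

```text
clock: 7.15
position: [508.2, 134.8, 104.8]
ee_rot: [0.301, 0.954, -0.001, -0.0]
contact_force: [0.4, -6.6, 1.6]
gripper_width: 46.2
grasp_force: 2.5
```

To row units: 1.2 mm / 1000 = 0.0012, 0.01 rad / 3.1416 = 0.0032.

Request:
jog_arm --ticks '[[[0, 0.0012, 0, 0, 0, 0.0032], [0, 0.0012, 0, 0, 0, 0.0032]]]'

```text
clock: 7.35
position: [508.3, 134.9, 104.7]
ee_rot: [0.306, 0.952, -0.002, -0.001]
contact_force: [-0.4, -6.2, 3.0]
gripper_width: 45.8
grasp_force: 2.5
```

```bash
python3 - <<'E'
from h import *
a=get_image("wrist");b=get_image("side")[190:270,295:375]
cv2.imwrite("pics/w3.png",np.hstack([a[150:400,160:480],cv2.resize(b,(250,250),interpolation=cv2.INTER_CUBIC)]))
E
```

```text
(no output)
```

View pics/w3.png

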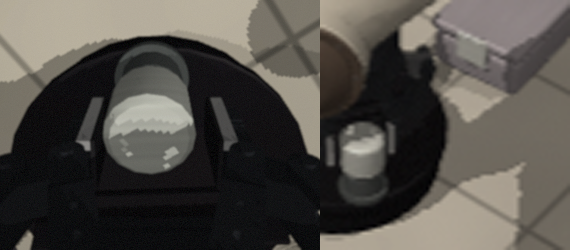

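The knob's top now looks smaller (about 90 px across against 98 before), so it has dropped. I'll ease off the push and check with numbers that the pin is home.

To row units: -6 mm / 1000 = -0.006, -4 mm / 1000 = -0.004, -0.04 rad / 3.1416 = -0.0127.

Request:
jog_arm --ticks '[[[0, -0.002, 0, 0, 0, -0.0032], [0, -0.004, 0, 0, 0, -0.0095], [0, -0.006, 0, 0, 0, -0.0127], [0, -0.006, 0, 0, 0, -0.0127]]]'

```text
clock: 7.85
position: [505.7, 131.6, 104.9]
ee_rot: [0.286, 0.958, 0.0, 0.0]
contact_force: [0.8, -0.2, -0.0]
gripper_width: 46.0
grasp_force: 0.0
```

```bash
python3 - <<'E'
from h import *
c=get_calibration("wrist");print(c["K"][0,0],-cv2.Rodrigues(c["rvec"])[0].T@c["tvec"])
cv2.imwrite("pics/w4.png",cv2.resize(get_image("wrist")[220:370,220:400],None,fx=4,fy=4,interpolation=cv2.INTER_CUBIC))
E
```

```text
329.51106777226346 [436.01044818 177.820668   230.25146336]
```

View pics/w4.png

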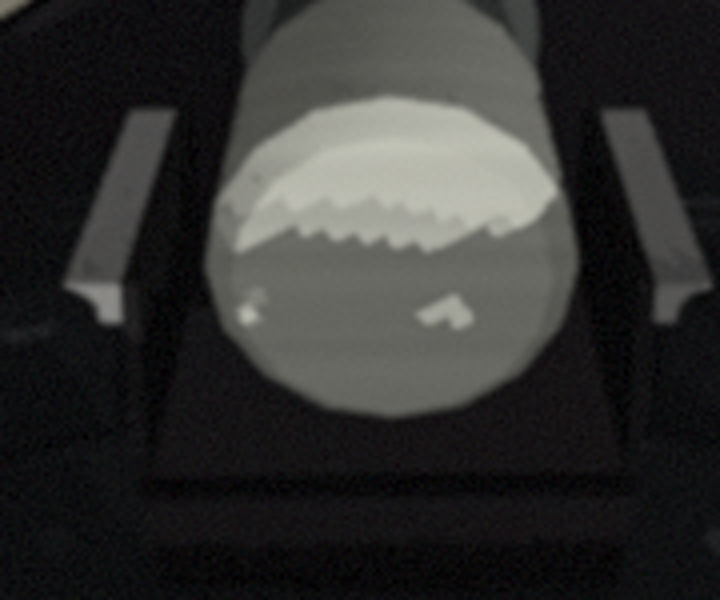

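The knob top spans crop columns 206 to 580 at about row 262, and it sits centred between the pads with clear gaps on both sides.

```bash
python3 - <<'E'
from h import *
g=lambda x,y:(220+(x-1.5)/4,220+(y-1.5)/4)
for z in(108,112,116,120,123):
    l,r=at("wrist",g(206,262),z),at("wrist",g(580,262),z); f,b=at("wrist",g(390,417),z),at("wrist",g(390,97),z);print(z,np.linalg.norm(l-r),np.linalg.norm(f-b),(l+r)/2)
E
```

```text
108 40.40967890175428 40.21978443701767 [506.05728491 132.91678684 108.        ]
112 39.087582895372364 38.903901266775094 [503.7685025  134.38796739 112.        ]
116 37.76548688899039 37.588018096532494 [501.47972009 135.85914794 116.        ]
120 36.443390882608384 36.27213492628996 [499.19093767 137.33032848 120.        ]
123 35.45181887782196 35.28522254860802 [497.47435086 138.4337139  123.        ]
```

The knob top is at about 110 mm, which means the pin is home. The angle is about −0.55 rad, inside the stop range. Next I open the fingers and withdraw.

To row units: -120 mm / 1000 = -0.12, -110 mm / 1000 = -0.11.

Request:
jog_arm --ticks '[[[0, 0.002, 0, 0, 0, 0], [0, 0.002, 0, 0, 0, 0], [0, 0.002, 0, 0, 0, 0], [0, 0.002, -0.01, 0, 0, 0], [0, 0.002, -0.04, 0, 0, 0], [0, 0.002, -0.08, 0, 0, 0], [0, 0.002, -0.11, 0, 0, 0], [0, 0.002, -0.12, 0, 0, 0], [0, 0.002, -0.12, 0, 0, 0]]]' --jaw 64

```text
clock: 8.8
position: [507.4, 133.4, 226.9]
ee_rot: [0.286, 0.958, 0.002, 0.001]
contact_force: [1.4, 0.7, -0.3]
gripper_width: 64.1
grasp_force: 0.0
```

```bash
python3 - <<'E'
from h import *
cv2.imwrite("pics/w5.png",np.vstack([get_image("wrist")[100:400],get_image("side")[110:390]]))
E
```

```text
(no output)
```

View pics/w5.png

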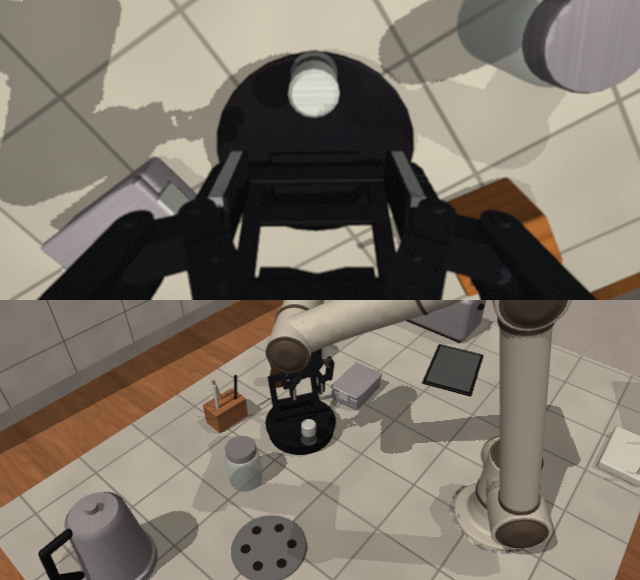

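The stand is turned towards the jar and the knob (313,92) is low on its bushing. The jar, tin, pen block and tablet stand where they were, and the gripper is clear.

```bash
python3 -c "
from bench import arm, get_image, get_calibration
print(arm.job_done())"
```

```text
the job is handed in; nothing more can be done
None
```

I turned the stand one stop towards the jar, to about −0.55 rad. The camera puts the pin home in the next hole; I let go, saw nothing else on the counter move, and handed the job in after about 9 s.

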